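# Fit the badge plate to the clay nose

### The arm

A 7-joint arm with a two-finger parallel gripper is mounted at the origin on the work surface. World frame = base frame: x ahead of the robot, y to its left, z up, the work surface at z = 0. Lengths are in m, angles in rad, forces in N, time in s.
With the tool pointing down it reaches from about 0.425 to 0.925 m from the base axis. Payload 6.8 kg.
Tool frame: the origin (TCP) lies where the fingers leave the gripper's body, on its centre line; the fingertips stand 73 mm ahead of it and the grasp point (between the pads) lies 54 mm ahead of it; z points along the fingers, y is the direction in which the jaws open and shut (so a half turn about z gives the same grasp; the last joint's range is limited). The gripper opens to 85 mm and grips with 20 to 120 N. Pads are 22 mm wide; open, the fingers measure 114 mm over their backs; the gripper's body (76 mm by 85 mm) begins 54 mm behind the grasp point. The pads swing forward as they close: fully open they stand 13 mm farther back than shut.
Start: joints at [1.049, 0.477, 0.022, 1.555, -0.011, 1.109, -0.083], TCP at [0.271, -0.618, 0.304] pointing down, gripper open.
Joint ranges: [-2.96, 2.96], [-0.34, 2.1], [-1.41, 1.46], [0.24, 2.44], [-1.37, 4.51], [0.17, 1.92], [-2.96, 2.96]. Speed limits (rad/s): [2.39, 2.39, 3.14, 3.14, 3.14, 3.14, 3.14].

### API

Orientations are given as a rotation vector (axis times angle).
In Python, from bench import r gives the robot as it stands.
- The arm moves only by the shell command python3 -m handwheel 'ROWS' [FORCE]. ROWS is JSON, a list that holds one entry, the list of rows, each a list of 7 numbers: the shift along the world's x, y, z in m, then the turn, a rotation vector about the world's x, y, z in rad, then the finger opening in m, from 0 to 0.0854. A call has 1 to 10 rows; each row shifts and turns the commanded pose from where the row before left it; what a row does not reach is not made up. A row lasts 1/12 s, in which the tool goes at most 41.7 mm and 7.16 degrees, less where a joint would pass 70% of its speed; a pose out of reach is approached as far as the arm can. A call is refused whole if a number of a shift passes 0.0417 or a number of a turn 0.125, either way. A call with a gripper value outside its range is refused whole. The fingers move at their own pace and stop on an object; FORCE is the grip in N (left out, the last holds). Time passes only in rows, so rows that do not move let the fingers close. It gives the time, the measured TCP pose, the force and the opening at its end, in the units of the state.
- r.get_obs(): the state, without advancing time (a new reading comes with each control period).
- r.grab_frame(name): name is "scene" or "top"; returns (picture, depth): 480x640x3 uint8, red, green, blue; 480x640 float32, m along the optical axis (not along the pixel's ray), 0 where there is no reading.
- r.get_calibration(name): a dict with "vertical_fov" (degrees; the focal length in pixels is half the picture's height over the tangent of half this angle, whatever the lens; pixels are square), "cx", "cy" (the principal point, pixels), "k1" (the pictures are not rectified: a ray, as slopes to the right and down, at radius r is drawn at 1 + k1 r^2 times it, then the intrinsics apply), "R" (3x3) and "t" (3): a world point X has camera coordinates R X + t. Camera axes: x right, y down, z forward; pixel columns grow to the right and rows downward; lengths in m; the calibration is good to about 2 mm. A picture is of the moment at which its call begins. get_calibration takes no time and is no camera call.
- r.hand_in(): hands the job in, once; it reports no verdict.
Trained networks look in the newest picture that a camera, given by its name, has taken for a name from the list of things; names that differ only in an ending like _2 or _b are one class to them, and where a whole thing is asked for, a point or a joint stands for the part that bears it (a point fixed in the world has none). Each returns a list of dicts, best first, with "p" (0 to 1); they miss things now and then, are a little off and sometimes report something else, mostly with a low value. They report only what shows in the picture. A call takes as long as a camera call. They do not tell look-alikes from the thing itself.
- r.masks_of(label, camera): "pixels" (480x640 bool, what is visible of it) and "at" ([column, row] in pixels, amid what is visible of it).
The state is a dict: "clock": time; "joints": joint angles; "qvel": joint speeds; "tau": joint torques, N m; "tcp_pos": TCP position; "orientation": TCP orientation; "contact_force": force on the tool from outside, world axes, zero at the start; "moment": the same for the moment, N m; "grip_width": finger opening in m.
Only numpy, scipy, OpenCV 4.12 (cv2) and the standard library are available. Lean on these libraries where they do the work, as an engineer would, in place of code of your own. Each camera call takes 0.05 s, during which the arm holds its last target.

### The job

Fit the loose badge plate to its bracket on the clay nose section: tilt it nose down, hook its oblong eye under the wide head of the brass stud, level it, and bring its tail hole down over the locating pin so that the plate lies flat and fully home on the bracket and cannot lift off. Feel your way gently, because the clay and the bracket bedded in it are soft (push with a few newtons, never 30), and leave everything else on the bench where it is.

Things in the scene. Friction and masses are not known exactly. Their poses are not given: they have to be found in the camera images.
- grip (a point): Middle of the upright red emblem bar of the loose badge plate, 17 mm above the plate's underside: hold it here. The bar is 13 mm thick along the plate's x, 48 mm long along y, 26 mm high; 40 N grip is plenty. Plate axes: x from nose to tail, y across, z up out of its face. It starts flat, bar up, on one of two green mats (2 mm thick), left or right of the clay; tape lies on the other.
- eye (a point): Centre of the plate's oblong eye, half-way through its 4 mm thickness; same axes; grip lies 56 mm from it along +x and 15 mm up. The eye is 30 mm along x by 46 mm along y, right through. In front of it is only the nose rim, 8 mm wide (15 to 23 mm on the -x side of this point, where the plate ends), and on each side a rim 8 mm wide.
- tail_hole (a point): Centre of the 12 x 12 mm square hole near the plate's tail, half-way through its thickness; same axes, 86 mm from the eye along +x. The plate ends 12 mm behind it.
- mark (a point): Where the stud's axis is meant to be, at the level of the flat clay top, 55 mm above the bench. x runs level from the clay's nose (far side) to its tail (robot side), z up; the fitted plate's axes lie parallel. Not exact: the bracket with stud and pin was set by hand and may stand up to 9 mm either way along x; its floor is 5 mm below this point, give or take 3 mm. See or feel where it is.
- nose: Fixed clay nose section, origin on the bench below the mark, same axes. An opening in its top (70 mm before (-x) to 116 mm behind (+x) the mark, 80 mm wide) holds a flat steel bracket (56 mm before to 102 mm behind its stud, 72 mm wide) with a brass stud: neck 10 mm thick, round head 38 mm across and 4 mm thick, 11 mm clear above the bracket's floor. It does not yield to gentle pushes.
- plate: The badge plate, flat aluminium 121 x 62 x 4 mm, 0.13 to 0.21 kg. Origin on its underside below the centre of the eye, axes as for grip.
- tape: Roll of pale green tape, 96 mm across, 24 mm high, on the other mat. Leave it.
- scraper: Modelling spatula, 180 mm long, lying before the left mat. Leave it.
- rake: Clay rake with wooden handle, 155 mm long, lying before the right mat. Leave it.
- sander: Small wooden sanding block, 70 x 32 x 18 mm, lying on the clay between the opening and the robot. Leave it.
- sprayer: Water bottle, 160 mm high, beyond the right mat. Leave it.
- billet: Short clay billet standing upright, 60 mm across, 85 mm high, beyond the left mat. Leave it.
- caliper: Digital caliper lying flat behind the left mat, 200 mm long. Leave it.
- pin_mark (a point): Where the locating pin is meant to be, 86 mm from the mark along +x, at the clay top's level; off by as much as the stud is. The brass pin stands on the bracket's floor, 8 mm in diameter and 8 mm high, tapering to 3 mm over its top 3.5 mm. Across and in direction, bracket, stud and pin are true to the marks.
Things that resemble listed ones, but are neither listed nor needed, are in the scene too. Several things have the shape of the plate; the one meant has the colours described above.

How it is judged:
On the way:
1. the eye of the tilted plate is threaded down over the stud (angle between plate's own z axis and vertical above 0.12 rad and z of eye in the frame of mark below 0.012 m and horizontal distance between eye and mark below 0.022 m), for 0.05 s.
At the end, for the whole second after the job is handed in: The plate lies level (0.03 rad) on the bracket, released and at rest, stud through the eye and pin through the tail hole: centres of eye and hole at most 1.5 mm above the mark, eye within 12.5 mm of the mark along x and 6 mm across, heading within 0.08 rad of the nose's (angle between plate's own z axis and vertical below 0.03 rad and z of each of eye, tail_hole in the frame of mark below 0.0015 m and x of eye in the frame of mark between -0.0125 and 0.0125 m and y of eye in the frame of mark between -0.006 and 0.006 m and angle between the x axis of plate and the x axis of nose, either way round below 0.08 rad and linear speed of plate below 0.01 m/s); the robot touches nothing.
It fails at once if the plate is pressed against the clay nose or its bracket with more than 30 N (contact force between plate and nose above 30 N).
It fails at once if the gripper or arm pushes on the clay nose or its bracket with more than 10 N (contact force between any of the fingers, the arm and nose above 10 N).
It fails at once if something else on the bench is moved by more than 30 mm (distance of any of tape, scraper, rake, sander, sprayer, billet, caliper from where it was at the start of the episode above 0.03 m).
It also fails if it takes over 51 s, if anything falls off the work surface, if the arm or the gripper's body presses on something with over 40 N, if the wrist force passes 120 N, or if a joint passes its speed limit or range.

## Working session

There is one attempt and no reset: what is moved stays moved. The work goes in short steps, Python scripts to look and compute and a shell command to move; the robot and the scene stay as the last step left them, time stands still between calls to the robot, and variables do not carry over. Pictures are saved under pics/ and viewed, and the job is handed in when it is done.

```bash
ls; mkdir -p pics
cat > h.py <<'E'
import numpy as np, cv2
from bench import r
def pix2cam(cal,uv):
    f=240/np.tan(np.radians(cal["vertical_fov"])/2)
    K=np.array([[f,0,cal["cx"]],[0,f,cal["cy"]],[0,0,1]])
    uv=np.asarray(uv,float).reshape(-1,2)
    d=(uv-[cal["cx"],cal["cy"]])/f
    rd=np.linalg.norm(d,axis=1); ru=rd.copy()
    for _ in range(30): ru=rd/(1+cal["k1"]*ru**2)
    s=np.where(rd>0,ru/np.maximum(rd,1e-9),1)
    return d*s[:,None]
def deproj(name,uv,z):
    c=r.get_calibration(name); d=pix2cam(c,uv)
    P=np.c_[d,np.ones(len(d))]*np.asarray(z,float).reshape(-1,1)
    return (P-np.array(c["t"]))@np.array(c["R"])
def onplane(name,uv,zw):
    c=r.get_calibration(name); d=pix2cam(c,uv); R=np.array(c["R"]);t=np.array(c["t"])
    C=-R.T@t; v=np.c_[d,np.ones(len(d))]@R
    return C+v*((zw-C[2])/v[:,2])[:,None]
def proj(name,X):
    c=r.get_calibration(name);f=240/np.tan(np.radians(c["vertical_fov"])/2)
    p=np.asarray(X).reshape(-1,3)@np.array(c["R"]).T+np.array(c["t"]); s=p[:,:2]/p[:,2:]
    s=s*(1+c["k1"]*(s**2).sum(1))[:,None]
    return s*f+[c["cx"],c["cy"]]
def cloud(name,depth):
    v,u=np.mgrid[:480,:640]
    return deproj(name,np.c_[u.ravel(),v.ravel()],depth.ravel()).reshape(480,640,3)
E
python3 - <<'E'
from h import *
for n in("scene","top"):
    p,d=r.grab_frame(n); cv2.imwrite(f"pics/{n}0.png",p[:,:,::-1]); np.save(f"{n}0.npy",d); np.save(f"{n}0c.npy",p)
    c=r.get_calibration(n); print(c); 
print(r.get_obs())
E
```

```text
pics
{'vertical_fov': 42.49419060572763, 'cx': 325.3441680340813, 'cy': 234.20917980276872, 'k1': 0.05337539155107107, 'R': array([[-0.1475684 ,  0.98900278,  0.00985219],
       [ 0.65368442,  0.10500158, -0.74944736],
       [-0.74224002, -0.10415452, -0.66199062]]), 't': array([ 0.07490467, -0.30747448,  2.37899138])}
{'vertical_fov': 51.60044391797481, 'cx': 312.12340107335183, 'cy': 239.7442653543242, 'k1': -0.0046288444518210094, 'R': array([[ 0.02257765, -0.999733  ,  0.00491639],
       [-0.98711827, -0.02307133, -0.15832002],
       [ 0.15839117, -0.00127856, -0.98737561]]), 't': array([0.00888204, 0.57423269, 1.29496576])}
{'clock': 0.1, 'joints': array([ 1.04892163,  0.47771819,  0.02233023,  1.55633993, -0.01149552,
        1.10931109, -0.08309743]), 'qvel': array([-0.00012476, -0.00501698,  0.00240066, -0.00246889, -0.00138711,
       -0.00043556,  0.00173544]), 'tau': array([ 3.06553527e-03, -5.97766113e+01,  1.61307726e+00, -2.81957495e+01,
        1.28080003e-02,  5.00215130e-03,  1.55655994e-05]), 'tcp_pos': array([ 0.27123386, -0.61765671,  0.30302744]), 'orientation': array([-3.07303551e+00, -6.45058434e-01,  7.11841453e-04]), 'contact_force': array([-0.23922858,  0.28776922, -0.62684727]), 'moment': array([ 0.04037771, -0.0036883 , -0.04323869]), 'grip_width': 0.08530976941804765}
```

View pics/scene0.png

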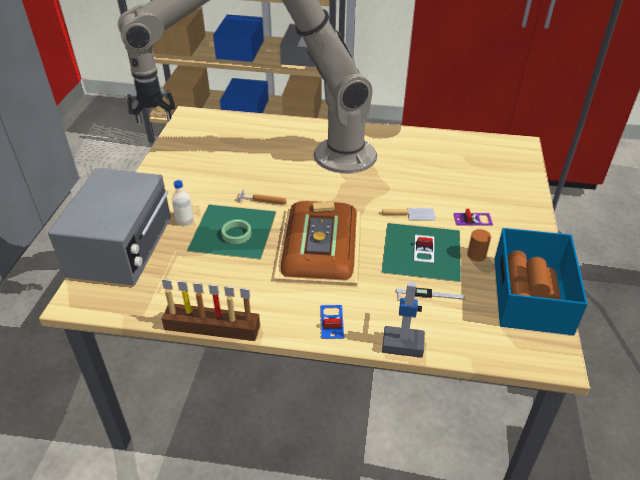

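View pics/top0.png

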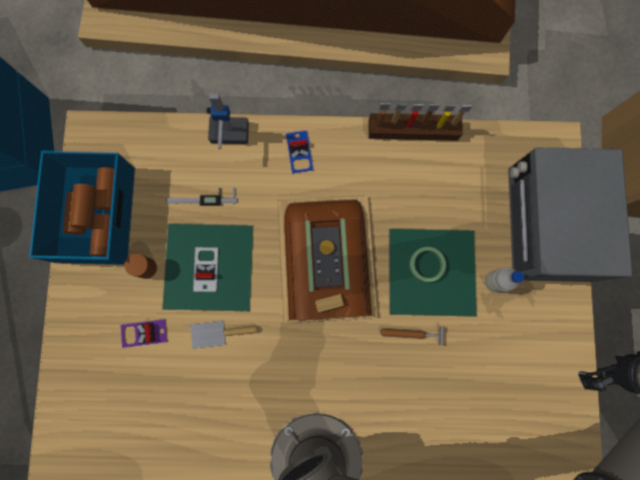

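Three things have the plate's shape: the aluminium one on the left green mat at top (205,270), a blue one at (300,152) and a purple one at (145,334). The description (bare aluminium, red bar, on a green mat) fits the first. I'll check it in a close crop.

Run:
```python
from h import *
p=np.load("top0c.npy"); d=np.load("top0.npy")
a=cv2.resize(p[235:305,170:245],None,fx=5,fy=5,interpolation=cv2.INTER_CUBIC)
b=cv2.resize(p[195:325,275:380],None,fx=4,fy=4,interpolation=cv2.INTER_CUBIC)
H=max(a.shape[0],b.shape[0]); o=np.zeros((H,a.shape[1]+b.shape[1],3),np.uint8); o[:a.shape[0],:a.shape[1]]=a;o[:b.shape[0],a.shape[1]:]=b
print(o.shape);cv2.imwrite("pics/crop0.png",o[:,:,::-1])
for n in("plate","grip","eye","tail_hole","nose","mark","pin_mark"):
    L=r.masks_of(n,"top")
    for m in L[:4]: 
        px=m["pixels"]; print(n,round(m["p"],2),m["at"],px.sum())
    if n in("plate","nose"): np.save(f"m_{n}.npy",np.array([m["pixels"] for m in L]))
```

```text
(520, 795, 3)
plate 0.85 [299.0, 145.3] 567
plate 0.81 [206.2, 267.7] 952
plate 0.72 [145.0, 331.8] 942
grip 0.85 [204.3, 271.9] 804
grip 0.72 [299.0, 146.9] 737
grip 0.57 [147.9, 333.4] 864
eye 0.97 [149.0, 332.5] 862
eye 0.92 [203.4, 271.4] 816
eye 0.72 [296.3, 145.5] 704
tail_hole 0.91 [201.4, 272.3] 727
tail_hole 0.75 [300.8, 148.2] 714
tail_hole 0.67 [146.7, 330.7] 739
nose 0.82 [328.6, 258.0] 10822
mark 0.84 [327.7, 258.7] 10803
pin_mark 0.81 [328.4, 255.0] 10857
```

View pics/crop0.png

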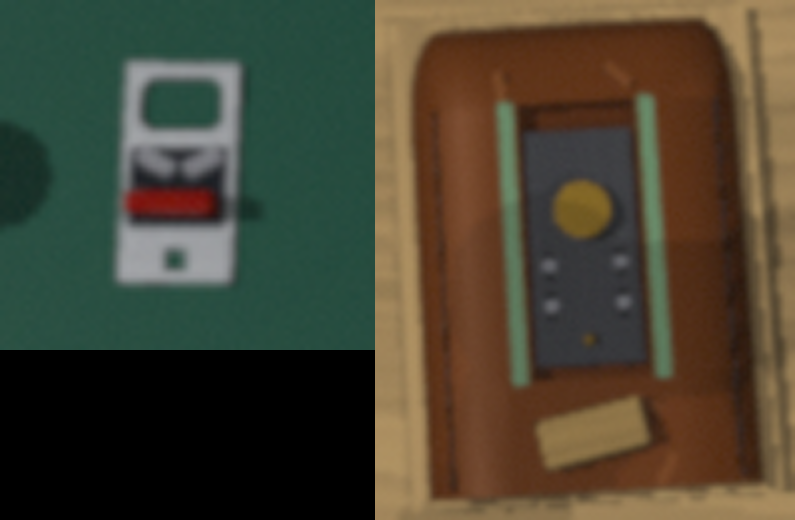

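The crop shows the bare-aluminium plate with a red bar: eye at about (206,256), tail hole at (205,287), nose pointing away from the robot. The stud head is at about (327,247) and the pin at (328.5,280). Next I'll measure these.

Run:
```python
from h import *
def pix(mask): 
    v,u=np.nonzero(mask); return np.c_[u,v].astype(float)
for n,w in(("top",((170,235,245,305),(275,195,380,325))),("scene",((395,220,450,275),(280,200,360,280)))):
    p=np.load(n+"0c.npy").astype(int); d=np.load(n+"0.npy"); C=cloud(n,d)
    hsv=cv2.cvtColor(p.astype(np.uint8),cv2.COLOR_RGB2HSV).astype(int)
    box=lambda b: (lambda m:(m.__setitem__((slice(b[1],b[3]),slice(b[0],b[2])),True),m)[1])(np.zeros((480,640),bool))
    B=box(w[0]);N=box(w[1])
    red=B&((hsv[...,0]<8)|(hsv[...,0]>172))&(hsv[...,1]>150)&(hsv[...,2]>90)
    wh=B&(hsv[...,1]<60)&(hsv[...,2]>110)
    brass=N&(hsv[...,0]>17)&(hsv[...,0]<30)&(hsv[...,1]>130)&(hsv[...,2]>70)
    steel=N&(hsv[...,1]<90)&(hsv[...,2]<120)&(hsv[...,2]>40)
    pale=N&(hsv[...,0]>40)&(hsv[...,0]<85)&(hsv[...,2]>80)
    mat=B&(hsv[...,0]>60)&(hsv[...,0]<95)&(hsv[...,1]>100)
    for nm,m in(("red",red),("white",wh),("brass",brass),("steel",steel),("pale",pale),("mat",mat)):
        q=pix(m); 
        if not len(q): print(n,nm,0);continue
        X=C[m&(d>0)]
        print(n,nm,len(q),"uvmean",q.mean(0).round(1),"xyz med",np.median(X,0).round(4),"std z",X[:,2].std().round(4))
        if nm=="white":
            pts=onplane(n,q,.006); rect=cv2.minAreaRect((pts[:,:2]*1000).astype(np.float32)); print("  rect",rect)
        if nm=="red":
            pts=onplane(n,q,.028); rect=cv2.minAreaRect((pts[:,:2]*1000).astype(np.float32)); print("  rect",rect)
        if nm=="steel":
            pts=onplane(n,q,.05); rect=cv2.minAreaRect((pts[:,:2]*1000).astype(np.float32)); print("  rect",rect)
        if nm=="pale":
            nl,lab=cv2.connectedComponents(m.astype(np.uint8))
            for k in range(1,nl):
                qq=pix(lab==k)
                if len(qq)>40:
                    pts=onplane(n,qq,.056); print("  rect",cv2.minAreaRect((pts[:,:2]*1000).astype(np.float32)))
        if nm=="brass":
            nl,lab,st,ce=cv2.connectedComponentsWithStats(m.astype(np.uint8))
            for k in range(1,nl): print("  ",st[k],ce[k],onplane(n,ce[k],.065).round(4), np.median(C[(lab==k)&(d>0)],0).round(4))
    # clay top height
    m=N&(hsv[...,1]>120)&(hsv[...,0]<14)&(d>0); z=C[m][:,2]; print("clay z hist",np.percentile(z,[5,25,50,75,95]).round(4))
```

```text
top red 73 uvmean [203.7 274.9] xyz med [0.473  0.3109 0.0316] std z 0.003
  rect ((473.3515319824219, 313.4696350097656), (10.830127716064453, 40.712039947509766), 1.3265063762664795)
top white 600 uvmean [205.1 270.4] xyz med [0.4966 0.3149 0.0055] std z 0.0032
  rect ((492.23931884765625, 314.66802978515625), (121.90277099609375, 63.904727935791016), 0.9700305461883545)
top brass 162 uvmean [326.6 249.1] xyz med [ 0.5519 -0.0175  0.0667] std z 0.0039
   [320 240  14  14 154] [326.48701299 246.84415584] [[ 0.5526 -0.0165  0.065 ]] [ 0.5522 -0.0164  0.0666]
   [328 279   1   2   2] [328.  279.5] [[ 0.466 -0.022  0.065]] [ 0.4668 -0.0224  0.0547]
   [340 295   1   1   1] [340. 295.] [[ 0.4262 -0.0541  0.065 ]] [ 0.4257 -0.0536  0.0737]
   [328 297   1   1   1] [328. 297.] [[ 0.4202 -0.0228  0.065 ]] [ 0.4202 -0.0227  0.0669]
   [330 297   1   1   1] [330. 297.] [[ 0.4204 -0.028   0.065 ]] [ 0.4201 -0.0278  0.0706]
   [333 296   1   1   1] [333. 296.] [[ 0.4231 -0.0358  0.065 ]] [ 0.4228 -0.0355  0.0728]
   [321 299   1   1   1] [321. 299.] [[ 0.4146 -0.0046  0.065 ]] [ 0.4144 -0.0045
[... 1289 characters left out ...]
 [318.85526316 235.63157895] [[ 0.554  -0.0142  0.065 ]] [ 0.5541 -0.0143  0.065 ]
scene steel 692 uvmean [319.2 235.4] xyz med [ 0.5395 -0.0154  0.05  ] std z 0.0043
  rect ((533.287841796875, -44.90370178222656), (165.5435028076172, 130.9451141357422), 4.65427827835083)
scene pale 217 uvmean [318.9 234.9] xyz med [ 0.5398 -0.0534  0.0551] std z 0.0032
  rect ((540.3502807617188, -62.58051681518555), (182.0959930419922, 8.888239860534668), 4.64598274230957)
  rect ((532.2817993164062, 31.622112274169922), (186.01446533203125, 8.203983306884766), 4.614855766296387)
scene mat 2107 uvmean [421.  251.2] xyz med [0.5112 0.3025 0.0012] std z 0.0037
clay z hist [0.0243 0.0381 0.0474 0.0526 0.0573]
```

```bash
python3 -m handwheel '[[[0.023,0.03,0,0,0,0.1175,0.04],[0.023,0.032,0,0,0,0.1175,0.04],[0.023,0.032,0,0,0,0.1175,0.04],[0.023,0.032,0,0,0,0.1175,0.04],[0.023,0.032,0,0,0,0.1175,0.04],[0.023,0.032,0,0,0,0.1175,0.04],[0.023,0.032,0,0,0,0.1175,0.04],[0.023,0.032,0,0,0,0.1175,0.04],[0.023,0.032,0,0,0,0.1175,0.04],[0.023,0.032,0,0,0,0.1175,0.04]]]'
```

```text
clock: 1.28
tcp_pos: [0.5022, -0.2985, 0.3043]
orientation: [2.195, 2.247, 0.0]
contact_force: [0.5, -0.5, 0.9]
grip_width: 0.0401
```

```bash
python3 -m handwheel '[[[-0.001,0.04,0,0,0,0,0.04],[-0.001,0.04,0,0,0,0,0.04],[-0.001,0.04,0,0,0,0,0.04],[-0.001,0.04,0,0,0,0,0.04],[-0.002,0.04,0,0,0,0,0.04],[-0.002,0.04,0,0,0,0,0.04],[-0.002,0.04,0,0,0,0,0.04],[-0.002,0.04,0,0,0,0,0.04],[-0.002,0.04,0,0,0,0,0.04],[-0.002,0.04,0,0,0,0,0.04]]]'
python3 -m handwheel '[[[-0.002,0.04,-0.01,0,0,0,0.04],[-0.002,0.04,-0.02,0,0,0,0.04],[-0.002,0.04,-0.03,0,0,0,0.04],[-0.002,0.04,-0.03,0,0,0,0.04],[-0.002,0.035,-0.03,0,0,0,0.04],[-0.002,0.015,-0.02,0,0,0,0.04],[0,0,0,0,0,0,0.04],[0,0,0,0,0,0,0.04]]]'
```

```text
clock: 2.12
tcp_pos: [0.485, 0.1017, 0.3043]
orientation: [2.201, 2.24, 0.001]
contact_force: [1.4, 0.2, 0.6]
grip_width: 0.0398
clock: 2.78
tcp_pos: [0.4736, 0.2908, 0.1774]
orientation: [-2.198, -2.243, 0.004]
contact_force: [-0.1, -1.2, 0.1]
grip_width: 0.0402
```

```bash
python3 -m handwheel '[[[0,0.012,-0.01,0,0,0,0.04],[0,0.011,-0.02,0,0,0,0.04],[0,0,-0.02,0,0,0,0.04],[0,0,-0.01,0,0,0,0.04],[0,0,0,0,0,0,0.04]]]'
python3 - <<'E'
from h import *
for n in("scene","top"):
    p,d=r.grab_frame(n); b=(370,180,490,290) if n=="scene" else (150,210,270,320)
    cv2.imwrite(f"pics/{n}1.png",cv2.resize(p[b[1]:b[3],b[0]:b[2]],None,fx=5,fy=5,interpolation=cv2.INTER_CUBIC)[:,:,::-1])
E
```

```text
clock: 3.2
tcp_pos: [0.4746, 0.3111, 0.1173]
orientation: [2.203, 2.238, -0.005]
contact_force: [0.9, -0.4, 0.6]
grip_width: 0.0402
```

View pics/scene1.png

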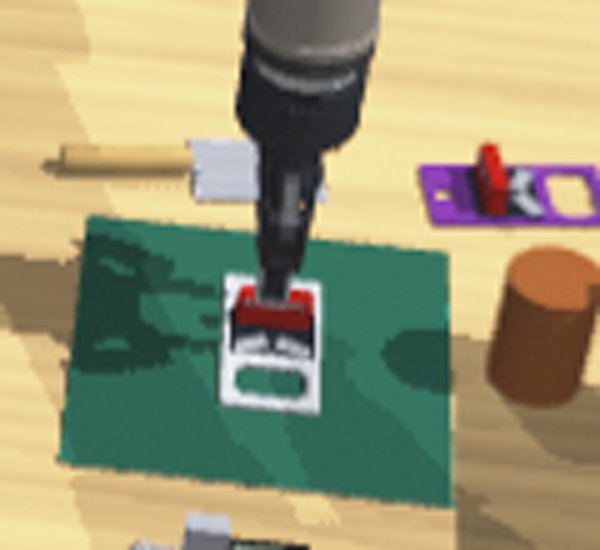

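View pics/top1.png

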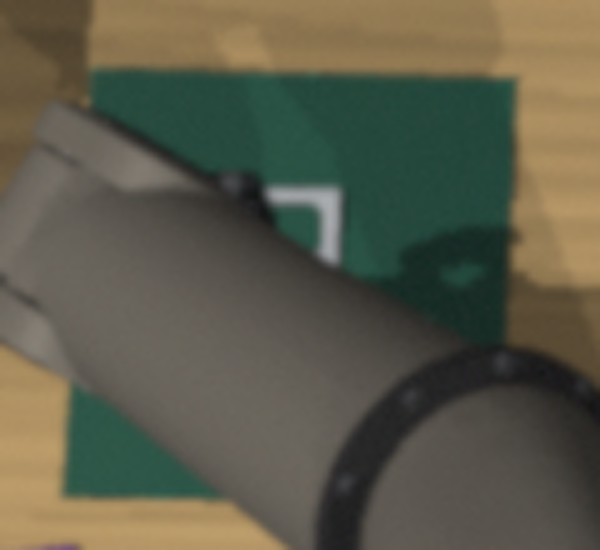

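The scene picture shows the fingers straddling the red bar at about (275,300) in the crop, roughly centred. In the top picture the arm hides the plate. Descending.

```bash
python3 -m handwheel '[[[0,0.002,-0.008,0,0,0,0.04],[0,0,-0.008,0,0,0,0.04],[0,0,-0.006,0,0,0,0.04],[0,0,-0.006,0,0,0,0.04],[0,0,-0.004,0,0,0,0.04],[0,0,-0.003,0,0,0,0.04],[0,0,0,0,0,0,0.04],[0,0,0,0,0,0,0.04]]]'
```

```text
clock: 3.97
tcp_pos: [0.4743, 0.3155, 0.0831]
orientation: [-2.201, -2.241, 0.0]
contact_force: [0.4, -0.2, -1.2]
grip_width: 0.0399
```

```bash
python3 -m handwheel '[[[0,0,0,0,0,0,0.005],[0,0,0,0,0,0,0.005],[0,0,0,0,0,0,0.005],[0,0,0,0,0,0,0.005],[0,0,0,0,0,0,0.005],[0,0,0,0,0,0,0.005],[0,0,0,0,0,0,0.005],[0,0,0,0,0,0,0.005]]]' 40
```

```text
clock: 4.63
tcp_pos: [0.4747, 0.3156, 0.0836]
orientation: [2.201, 2.241, 0.001]
contact_force: [0.1, -0.4, 6.0]
grip_width: 0.0121
```

```bash
python3 -m handwheel '[[[0,0,0.005,0,0,0,0.005],[0,0,0.01,0,0,0,0.005],[0,0,0.02,0,0,0,0.005],[0,0,0.025,0,0,0,0.005],[0,0,0.03,0,0,0,0.005],[0,0,0.03,0,0,0,0.005],[0,0,0.02,0,0,0,0.005],[0,0,0.01,0,0,0,0.005],[0,0,0,0,0,0,0.005],[0,0,0,0,0,0,0.005]]]'
python3 - <<'E'
from h import *
for n in("scene",):
    p,d=r.grab_frame(n); b=(370,150,490,290)
    cv2.imwrite(f"pics/{n}2.png",cv2.resize(p[b[1]:b[3],b[0]:b[2]],None,fx=4,fy=4,interpolation=cv2.INTER_CUBIC)[:,:,::-1])
o=r.get_obs();print(o["contact_force"],o["moment"],o["tcp_pos"],o["orientation"],o["joints"])
E
```

```text
clock: 5.47
tcp_pos: [0.4742, 0.3149, 0.2328]
orientation: [2.201, 2.241, -0.001]
contact_force: [0.2, -1.2, -2.5]
grip_width: 0.0125
[-0.59900229  0.081581   -2.60178557] [ 0.01426517 -0.00071368 -0.00248735] [0.47381318 0.3146294  0.23193589] [-2.2013854  -2.24108147  0.00357628] [-0.2232419   0.45258309 -0.60598745  1.84940212  0.31375147  0.93836101
 -0.95275378]
```

View pics/scene2.png

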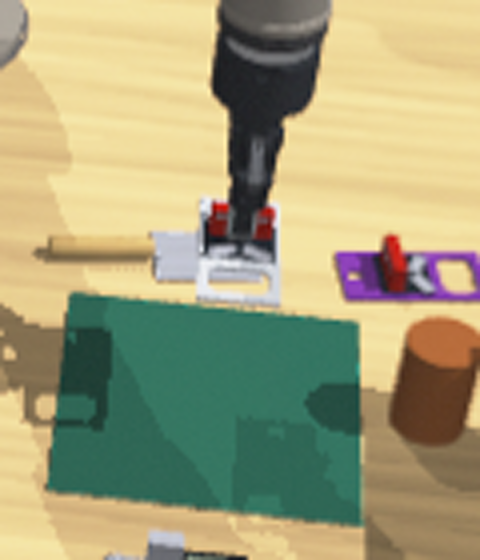

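```bash
python3 -m handwheel '[[[0.0077,-0.033,-0.003,0,0,0.031,0.005],[0.0077,-0.033,-0.003,0,0,0.031,0.005],[0.0077,-0.033,-0.003,-0.005,0.0623,0,0.005],[0.0077,-0.033,-0.003,-0.005,0.0623,0,0.005],[0.0077,-0.033,-0.003,-0.005,0.0623,0,0.005],[0.0077,-0.033,-0.003,-0.005,0.0623,0,0.005],[0.0077,-0.033,-0.003,-0.005,0.0623,0,0.005],[0.0077,-0.033,-0.003,-0.005,0.0623,0,0.005],[0.0077,-0.033,-0.003,-0.005,0.0623,0,0.005],[0.0077,-0.033,-0.003,-0.005,0.0623,0,0.005]]]'
python3 -m handwheel '[[[0,0,0,0,0,0,0.005],[0,0,0,0,0,0,0.005],[0,0,0,0,0,0,0.005]]]'
cat > st.py <<'E'
from h import *
from scipy.spatial.transform import Rotation as Ro
import sys
YAW=np.radians(4.6); ex=-np.array([np.cos(YAW),np.sin(YAW),0]); ez=np.array([0,0,1.]); ey=np.cross(ez,ex)
STUD=np.array([.5526,-.0165,.0505]); TP=np.array([.056,-.0015,.0816])
def state(show=True):
    o=r.get_obs(); R=Ro.from_rotvec(o["orientation"]).as_matrix()
    # plate axes: z=-toolz ; x = -tooly sign
    pz=-R[:,2]; px=R[:,1]*np.sign(R[:,1]@ex); py=np.cross(pz,px)
    P=np.c_[px,py,pz]; org=o["tcp_pos"]-P@TP
    d=(org-STUD)*1e3
    if show:
        print("t",round(o["clock"],2),"tcp",o["tcp_pos"].round(4),"plate org stud frame mm",np.round([d@ex,d@ey,d[2]],1),"tilt",round(np.arctan2(px[2],-px@-ex),3),"yawerr",round(float(px@ey),3),"roll",round(float(py[2]),3),"F",o["contact_force"].round(1),"w",round(o["grip_width"],4))
    return org,P
if __name__=="__main__": state(); print(r.get_obs()["joints"].round(2))
E
python3 st.py
python3 - <<'E'
from st import *
org,P=state(False)
for n in("scene","top"):
    p,d=r.grab_frame(n); np.save(n+"3.npy",d);np.save(n+"3c.npy",p); b=(270,150,370,290) if n=="scene" else (275,190,375,320)
    s=4
    im=cv2.resize(p[b[1]:b[3],b[0]:b[2]],None,fx=s,fy=s,interpolation=cv2.INTER_CUBIC)[:,:,::-1].copy()
    # predicted plate outlines
    for poly in ([(-23,-31),(98,-31),(98,31),(-23,31)],[(-15,-23),(15,-23),(15,23),(-15,23)],[(80,-6),(92,-6),(92,6),(80,6)]):
        X=np.array([[a,b_,4] for a,b_ in poly])*1e-3@P.T+org
        uv=(proj(n,X)-[b[0],b[1]]+.5)*s
        cv2.polylines(im,[uv.astype(np.int32)],True,(255,255,0),1)
    cv2.imwrite(f"pics/{n}3.png",im)
E
```

```text
clock: 6.35
tcp_pos: [0.5509, -0.0165, 0.2012]
orientation: [-1.866, -2.022, 0.522]
contact_force: [0.8, 0.2, -2.6]
grip_width: 0.0117
clock: 6.6
tcp_pos: [0.5507, -0.0142, 0.2015]
orientation: [-1.867, -2.024, 0.518]
contact_force: [-0.0, 1.4, -2.6]
grip_width: 0.0119
t 6.6 tcp [ 0.5507 -0.0142  0.2015] plate org stud frame mm [-8.1 -1.1 52.5] tilt 0.502 yawerr 0.0 roll -0.001 F [-0.   1.4 -2.6] w 0.0119
[ 0.26  0.66 -0.51  1.64  0.23  1.42 -0.24]
```

View pics/scene3.png

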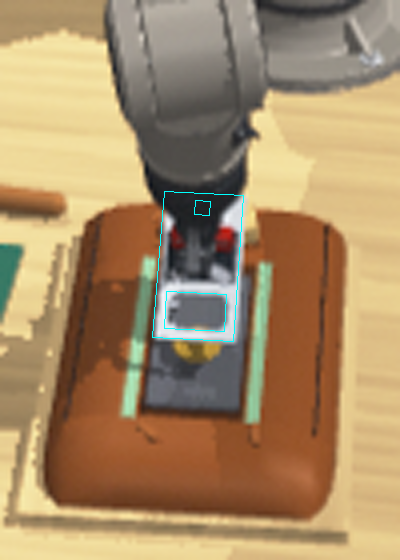

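View pics/top3.png

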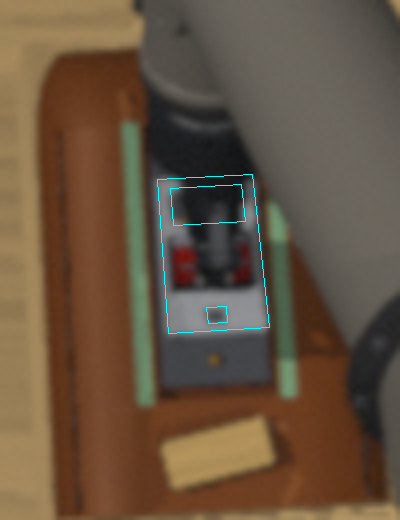

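The predicted outlines agree with the pictures to about 1 mm: in the top crop the tail hole is at (217,315) both predicted and seen, and in the scene crop the eye is at about (200,310). I'll use the mean stud position from the two cameras and descend.

```bash
sed -i 's/STUD=np.array(\[.5526,-.0165,.0505\])/STUD=np.array([.5533,-.0154,.0505])/' st.py
python3 -m handwheel '[[[0.001,0,-0.005,0,0,0,0.005],[0.0006,0,-0.007,0,0,0,0.005],[0,0,-0.007,0,0,0,0.005],[0,0,-0.006,0,0,0,0.005],[0,0,-0.004,0,0,0,0.005],[0,0,0,0,0,0,0.005],[0,0,0,0,0,0,0.005]]]'
python3 st.py
python3 - <<'E'
from h import *
p=np.load("scene3c.npy");d=np.load("scene3.npy");C=cloud("scene",d)
for b in((310,240,328,250),):
    X=C[b[1]:b[3],b[0]:b[2]].reshape(-1,3);print(np.median(X,0),X[:,2].std())
d=np.load("scene0.npy");C=cloud("scene",d);X=C[241:250,312:328].reshape(-1,3);print("floor far",np.median(X,0),X[:,2].std())
for n,pl in(("top",((305,217,350,219),(302,240,310,280),(300,285,305,290))),):
    d=np.load("top0.npy");C=cloud("top",d)
    for b in((316,226,334,234),(320,262,332,274),(290,230,302,280),(350,230,360,280)):
        X=C[b[1]:b[3],b[0]:b[2]].reshape(-1,3);print(b,np.median(X,0).round(4),X[:,2].std())
E
```

```text
clock: 7.28
tcp_pos: [0.5528, -0.0146, 0.1739]
orientation: [-1.869, -2.025, 0.518]
contact_force: [-0.2, 0.4, -1.0]
grip_width: 0.0122
t 7.28 tcp [ 0.5528 -0.0146  0.1739] plate org stud frame mm [-9.6  0.7 25. ] tilt 0.501 yawerr -0.0 roll -0.0 F [-0.2  0.4 -1. ] w 0.0122
[ 0.26  0.7  -0.5   1.65  0.25  1.38 -0.25]
[ 0.57799594 -0.01067937  0.04993711] 0.0962108814217625
floor far [ 0.57957013 -0.00790829  0.05074241] 0.003170508418268463
(316, 226, 334, 234) [ 0.6024 -0.0107  0.0506] 0.005605318427151217
(320, 262, 332, 274) [ 0.4988 -0.0152  0.0517] 0.002270641781497179
(290, 230, 302, 280) [0.5324 0.0657 0.0494] 0.054063075510796664
(350, 230, 360, 280) [ 0.5352 -0.092   0.0532] 0.058918415985017195
```

```bash
python3 -m handwheel '[[[0,0,-0.003,0,0,0,0.005],[0,0,-0.003,0,0,0,0.005],[0,0,-0.002,0,0,0,0.005],[0,0,-0.002,0,0,0,0.005],[0,0,0,0,0,0,0.005],[0,0,0,0,0,0,0.005]]]'
python3 st.py
python3 - <<'E'
from h import *
n="scene"
p,d=r.grab_frame(n); b=(285,195,355,265)
cv2.imwrite(f"pics/{n}4.png",cv2.resize(p[b[1]:b[3],b[0]:b[2]],None,fx=8,fy=8,interpolation=cv2.INTER_CUBIC)[:,:,::-1])
E
```

```text
clock: 7.78
tcp_pos: [0.553, -0.0146, 0.1642]
orientation: [-1.869, -2.025, 0.517]
contact_force: [-0.0, -0.1, -1.9]
grip_width: 0.0123
t 7.78 tcp [ 0.553  -0.0146  0.1642] plate org stud frame mm [-9.7  0.7 15.2] tilt 0.5 yawerr -0.0 roll -0.0 F [-0.  -0.1 -1.9] w 0.0123
[ 0.25  0.71 -0.49  1.65  0.26  1.36 -0.25]
```

View pics/scene4.png

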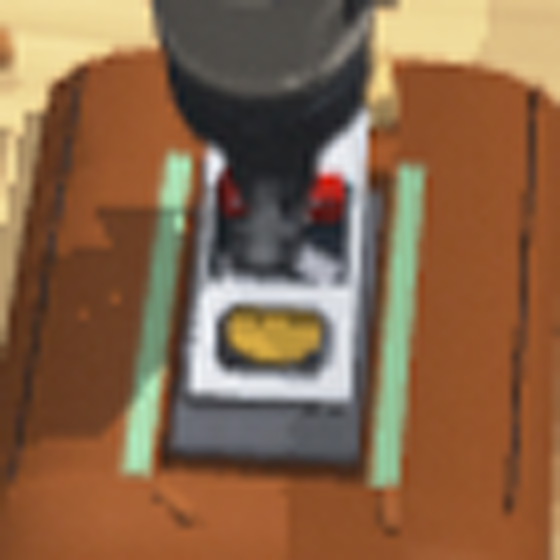

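The picture shows the brass head inside the eye at (275,335), centred sideways. I'll feel for the floor next.

```bash
python3 -m handwheel '[[[0,0,-0.001,0,0,0,0.005],[0,0,-0.001,0,0,0,0.005],[0,0,0,0,0,0,0.005],[0,0,0,0,0,0,0.005]]]'
python3 st.py
python3 -m handwheel '[[[0,0,-0.0007,0,0,0,0.005],[0,0,0,0,0,0,0.005],[0,0,0,0,0,0,0.005]]]'
python3 st.py
```

```text
clock: 8.17
tcp_pos: [0.553, -0.0146, 0.1622]
orientation: [-1.869, -2.025, 0.517]
contact_force: [0.7, 0.2, -2.1]
grip_width: 0.0121
t 8.17 tcp [ 0.553  -0.0146  0.1622] plate org stud frame mm [-9.8  0.7 13.2] tilt 0.5 yawerr -0.0 roll 0.0 F [ 0.7  0.2 -2.1] w 0.0121
[ 0.25  0.71 -0.49  1.65  0.26  1.36 -0.26]
clock: 8.42
tcp_pos: [0.553, -0.0146, 0.1615]
orientation: [-1.869, -2.025, 0.517]
contact_force: [0.2, 0.1, -1.8]
grip_width: 0.0123
t 8.42 tcp [ 0.553  -0.0146  0.1615] plate org stud frame mm [-9.8  0.7 12.6] tilt 0.5 yawerr -0.0 roll 0.0 F [ 0.2  0.1 -1.8] w 0.0123
[ 0.25  0.72 -0.49  1.65  0.26  1.36 -0.26]
```

```bash
python3 -m handwheel '[[[0,0,-0.0005,0,0,0,0.005],[0,0,0,0,0,0,0.005],[0,0,0,0,0,0,0.005]]]'
python3 -m handwheel '[[[0,0,-0.0005,0,0,0,0.005],[0,0,0,0,0,0,0.005],[0,0,0,0,0,0,0.005]]]'
python3 st.py
```

```text
clock: 8.67
tcp_pos: [0.553, -0.0146, 0.161]
orientation: [-1.869, -2.025, 0.517]
contact_force: [-0.1, -0.1, -1.1]
grip_width: 0.0124
clock: 8.92
tcp_pos: [0.553, -0.0146, 0.1605]
orientation: [-1.87, -2.025, 0.517]
contact_force: [0.2, -0.4, -1.9]
grip_width: 0.0121
t 8.92 tcp [ 0.553  -0.0146  0.1605] plate org stud frame mm [-9.8  0.7 11.6] tilt 0.5 yawerr -0.0 roll 0.0 F [ 0.2 -0.4 -1.9] w 0.0121
[ 0.25  0.72 -0.49  1.65  0.26  1.36 -0.26]
```

```bash
python3 -m handwheel '[[[0,0.0005,-0.0006,0,0,0,0.005],[0,0,0,0,0,0,0.005],[0,0,0,0,0,0,0.005]]]'
python3 -m handwheel '[[[0,0,-0.0006,0,0,0,0.005],[0,0,0,0,0,0,0.005],[0,0,0,0,0,0,0.005]]]'
python3 st.py
```

```text
clock: 9.17
tcp_pos: [0.553, -0.0143, 0.1602]
orientation: [-1.87, -2.025, 0.518]
contact_force: [-0.4, -1.4, 2.0]
grip_width: 0.0119
clock: 9.42
tcp_pos: [0.5529, -0.0143, 0.1599]
orientation: [-1.87, -2.025, 0.518]
contact_force: [-2.0, -1.5, 6.0]
grip_width: 0.0121
t 9.42 tcp [ 0.5529 -0.0143  0.1599] plate org stud frame mm [-9.6  0.5 10.9] tilt 0.501 yawerr -0.001 roll 0.001 F [-2.  -1.5  6. ] w 0.0121
[ 0.25  0.72 -0.49  1.65  0.26  1.36 -0.26]
```

Floor contact came with the nose edge at z≈0.0507 m, which agrees with the cameras. Lifting 1.3 mm and sliding toward the tail, under the head.

```bash
python3 -m handwheel '[[[0,0,0.0013,0,0,0,0.005],[-0.002,-0.0002,0,0,0,0,0.005],[-0.003,-0.0002,0,0,0,0,0.005],[-0.003,-0.0002,0,0,0,0,0.005],[0,0,0,0,0,0,0.005],[0,0,0,0,0,0,0.005]]]'
python3 st.py
python3 -m handwheel '[[[-0.002,-0.0002,0,0,0,0,0.005],[-0.002,-0.0002,0,0,0,0,0.005],[0,0,0,0,0,0,0.005],[0,0,0,0,0,0,0.005]]]'
python3 st.py
```

```text
clock: 9.92
tcp_pos: [0.5446, -0.0147, 0.1605]
orientation: [-1.869, -2.025, 0.518]
contact_force: [0.6, 0.4, -1.0]
grip_width: 0.0123
t 9.92 tcp [ 0.5446 -0.0147  0.1605] plate org stud frame mm [-1.4  0.1 11.6] tilt 0.501 yawerr -0.0 roll -0.0 F [ 0.6  0.4 -1. ] w 0.0123
[ 0.26  0.71 -0.5   1.68  0.26  1.35 -0.26]
clock: 10.25
tcp_pos: [0.5409, -0.0151, 0.1606]
orientation: [-1.869, -2.025, 0.517]
contact_force: [0.1, -0.8, -0.9]
grip_width: 0.0121
t 10.25 tcp [ 0.5409 -0.0151  0.1606] plate org stud frame mm [ 2.4  0.3 11.6] tilt 0.5 yawerr -0.0 roll 0.0 F [ 0.1 -0.8 -0.9] w 0.0121
[ 0.26  0.7  -0.5   1.69  0.26  1.34 -0.26]
```

```bash
python3 -m handwheel '[[[-0.0015,-0.0001,0,0,0,0,0.005],[-0.0015,-0.0001,0,0,0,0,0.005],[0,0,0,0,0,0,0.005],[0,0,0,0,0,0,0.005]]]'
python3 st.py
python3 -m handwheel '[[[-0.001,-0.0001,0,0,0,0,0.005],[0,0,0,0,0,0,0.005],[0,0,0,0,0,0,0.005]]]'
python3 st.py
```

```text
clock: 10.58
tcp_pos: [0.5379, -0.0153, 0.1607]
orientation: [-1.869, -2.025, 0.517]
contact_force: [0.5, -0.0, -1.8]
grip_width: 0.0123
t 10.58 tcp [ 0.5379 -0.0153  0.1607] plate org stud frame mm [ 5.3  0.2 11.7] tilt 0.5 yawerr -0.0 roll 0.0 F [ 0.5 -0.  -1.8] w 0.0123
[ 0.26  0.7  -0.5   1.69  0.26  1.34 -0.26]
clock: 10.83
tcp_pos: [0.537, -0.0154, 0.1607]
orientation: [-1.87, -2.025, 0.517]
contact_force: [-0.2, 0.1, -1.8]
grip_width: 0.0118
t 10.83 tcp [ 0.537  -0.0154  0.1607] plate org stud frame mm [ 6.2  0.2 11.7] tilt 0.5 yawerr -0.0 roll 0.0 F [-0.2  0.1 -1.8] w 0.0118
[ 0.26  0.7  -0.5   1.7   0.25  1.34 -0.26]
```

```bash
python3 -m handwheel '[[[-0.0008,-0.0001,0,0,0,0,0.005],[0,0,0,0,0,0,0.005],[0,0,0,0,0,0,0.005]]]'
python3 -m handwheel '[[[-0.0008,-0.0001,0,0,0,0,0.005],[0,0,0,0,0,0,0.005],[0,0,0,0,0,0,0.005]]]'
python3 st.py
```

```text
clock: 11.08
tcp_pos: [0.5362, -0.0155, 0.1606]
orientation: [-1.87, -2.025, 0.517]
contact_force: [-0.3, 0.0, -2.5]
grip_width: 0.012
clock: 11.33
tcp_pos: [0.5354, -0.0156, 0.1607]
orientation: [-1.87, -2.025, 0.517]
contact_force: [-0.5, -1.0, -1.4]
grip_width: 0.0123
t 11.33 tcp [ 0.5354 -0.0156  0.1607] plate org stud frame mm [ 7.8  0.3 11.7] tilt 0.5 yawerr -0.0 roll 0.0 F [-0.5 -1.  -1.4] w 0.0123
[ 0.26  0.69 -0.5   1.7   0.25  1.33 -0.26]
```

```bash
python3 -m handwheel '[[[-0.0007,-0.0001,0,0,0,0,0.005],[0,0,0,0,0,0,0.005],[0,0,0,0,0,0,0.005]]]'
python3 st.py
python3 -m handwheel '[[[-0.0006,0,0,0,0,0,0.005],[0,0,0,0,0,0,0.005],[0,0,0,0,0,0,0.005]]]'
python3 st.py
```

```text
clock: 11.58
tcp_pos: [0.5347, -0.0157, 0.1607]
orientation: [-1.87, -2.025, 0.517]
contact_force: [-0.1, -0.3, -1.0]
grip_width: 0.0118
t 11.58 tcp [ 0.5347 -0.0157  0.1607] plate org stud frame mm [ 8.5  0.3 11.7] tilt 0.5 yawerr -0.0 roll 0.0 F [-0.1 -0.3 -1. ] w 0.0118
[ 0.26  0.69 -0.5   1.7   0.25  1.33 -0.26]
clock: 11.83
tcp_pos: [0.5342, -0.0157, 0.1607]
orientation: [-1.87, -2.026, 0.517]
contact_force: [0.5, 0.5, -2.2]
grip_width: 0.0118
t 11.83 tcp [ 0.5342 -0.0157  0.1607] plate org stud frame mm [ 9.   0.3 11.7] tilt 0.5 yawerr -0.0 roll 0.0 F [ 0.5  0.5 -2.2] w 0.0118
[ 0.27  0.69 -0.5   1.7   0.25  1.33 -0.26]
```

```bash
python3 -m handwheel '[[[-0.0007,0,0,0,0,0,0.005],[0,0,0,0,0,0,0.005],[0,0,0,0,0,0,0.005]]]'
python3 -m handwheel '[[[-0.0007,0,0,0,0,0,0.005],[0,0,0,0,0,0,0.005],[0,0,0,0,0,0,0.005]]]'
python3 st.py
python3 - <<'E'
from h import *
n="scene"
p,d=r.grab_frame(n); b=(285,195,355,265)
cv2.imwrite(f"pics/{n}5.png",cv2.resize(p[b[1]:b[3],b[0]:b[2]],None,fx=8,fy=8,interpolation=cv2.INTER_CUBIC)[:,:,::-1])
E
```

```text
clock: 12.08
tcp_pos: [0.5338, -0.0157, 0.1607]
orientation: [-1.87, -2.026, 0.516]
contact_force: [2.9, -0.3, -2.4]
grip_width: 0.0124
clock: 12.33
tcp_pos: [0.5334, -0.0157, 0.1607]
orientation: [-1.871, -2.026, 0.515]
contact_force: [4.5, 0.0, -3.9]
grip_width: 0.0122
t 12.33 tcp [ 0.5334 -0.0157  0.1607] plate org stud frame mm [ 9.7  0.2 11.7] tilt 0.498 yawerr -0.0 roll 0.0 F [ 4.5  0.  -3.9] w 0.0122
[ 0.27  0.69 -0.5   1.71  0.25  1.33 -0.26]
```

View pics/scene5.png

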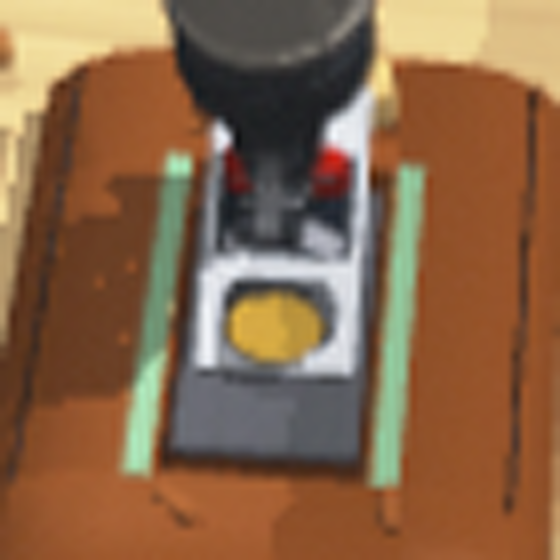

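The picture shows the head fully inside the eye at (278,325). The neck was felt at ex≈9.1, which puts the stud at x≈0.5524 and matches the top camera. I'll back off a little and work out the leveling moves.

```bash
sed -i 's/STUD=np.array(\[.5533,-.0154,.0505\])/STUD=np.array([.5524,-.0155,.0507])/' st.py
python3 -m handwheel '[[[0.0022,0.0001,0.0004,0,0,0,0.005],[0,0,0,0,0,0,0.005],[0,0,0,0,0,0,0.005]]]'
python3 st.py
cat > plan.py <<'E'
from st import *
import sys
# args: list of th,ex,ez (mm)
o=r.get_obs(); c=o["tcp_pos"]; org,P=state(); th0=np.arcsin(P[2,0])
for a in sys.argv[1:]:
    th,e,zz=map(float,a.split(","))
    s,co=np.sin(th),np.cos(th)
    T=STUD+ex*(e+56*co-81.6*s)/1e3+ez*(zz+56*s+81.6*co)/1e3+ey*TP[1]
    print(a,"d mm",((T-c)*1e3).round(1),"turn",((th-th0)*-ey).round(4)); c=T;th0=th
E
python3 plan.py .4,7.3,10 .35,7.7,8.9 .25,7.6,6.7 .15,7.3,4.5 .1,7.1,3.5
```

```text
clock: 12.63
tcp_pos: [0.5344, -0.0156, 0.161]
orientation: [-1.868, -2.024, 0.519]
contact_force: [1.6, 0.0, -1.3]
grip_width: 0.0125
t 12.63 tcp [ 0.5344 -0.0156  0.161 ] plate org stud frame mm [ 8.1  0.1 11.8] tilt 0.502 yawerr -0.0 roll 0.0 F [ 1.6  0.  -1.3] w 0.0125
[ 0.26  0.69 -0.5   1.7   0.25  1.34 -0.26]
t 12.63 tcp [ 0.5344 -0.0156  0.161 ] plate org stud frame mm [ 8.1  0.1 11.8] tilt 0.502 yawerr -0.0 roll 0.0 F [ 1.6  0.  -1.3] w 0.0125
.4,7.3,10 d mm [-9.1 -0.6 -3.3] turn [ 0.0082 -0.1014  0.    ]
.35,7.7,8.9 d mm [-5.2 -0.4 -2.2] turn [ 0.004  -0.0498  0.    ]
.25,7.6,6.7 d mm [-9.3 -0.7 -5.1] turn [ 0.008  -0.0997  0.    ]
.15,7.3,4.5 d mm [-8.8 -0.7 -6.1] turn [ 0.008  -0.0997  0.    ]
.1,7.1,3.5 d mm [-4.2 -0.3 -3.3] turn [ 0.004  -0.0498  0.    ]
```

```bash
python3 -m handwheel '[[[-0.0023,-0.0002,-0.0008,0.002,-0.0254,0,0.005],[-0.0023,-0.0002,-0.0008,0.002,-0.0254,0,0.005],[-0.0023,-0.0001,-0.0008,0.002,-0.0254,0,0.005],[-0.0022,-0.0001,-0.0009,0.002,-0.0252,0,0.005],[0,0,0,0,0,0,0.005],[0,0,0,0,0,0,0.005]]]'
python3 plan.py .35,7.7,8.9 .25,7.6,6.7 .15,7.3,4.5 .1,7.1,3.5
```

```text
clock: 13.13
tcp_pos: [0.5251, -0.0163, 0.1578]
orientation: [-1.926, -2.087, 0.424]
contact_force: [0.8, 0.2, -2.1]
grip_width: 0.012
t 13.13 tcp [ 0.5251 -0.0163  0.1578] plate org stud frame mm [ 7.5  0.1 10.2] tilt 0.4 yawerr -0.0 roll 0.0 F [ 0.8  0.2 -2.1] w 0.012
.35,7.7,8.9 d mm [-5.  -0.3 -2.4] turn [ 0.004  -0.0501  0.    ]
.25,7.6,6.7 d mm [-9.3 -0.7 -5.1] turn [ 0.008  -0.0997  0.    ]
.15,7.3,4.5 d mm [-8.8 -0.7 -6.1] turn [ 0.008  -0.0997  0.    ]
.1,7.1,3.5 d mm [-4.2 -0.3 -3.3] turn [ 0.004  -0.0498  0.    ]
```

```bash
python3 -m handwheel '[[[-0.0025,-0.0002,-0.0012,0.002,-0.025,0,0.005],[-0.0025,-0.0001,-0.0012,0.002,-0.025,0,0.005],[0,0,0,0,0,0,0.005],[0,0,0,0,0,0,0.005]]]'
python3 st.py
python3 -m handwheel '[[[-0.0023,-0.0002,-0.0012,0.002,-0.025,0,0.005],[-0.0023,-0.0002,-0.0013,0.002,-0.025,0,0.005],[0,0,0,0,0,0,0.005],[0,0,0,0,0,0,0.005]]]'
python3 plan.py .25,7.6,6.7 .15,7.3,4.5 .1,7.1,3.5
```

```text
clock: 13.47
tcp_pos: [0.5207, -0.0165, 0.1554]
orientation: [-1.954, -2.117, 0.374]
contact_force: [-0.1, -0.3, -1.9]
grip_width: 0.0122
t 13.47 tcp [ 0.5207 -0.0165  0.1554] plate org stud frame mm [7.1 0.  8.8] tilt 0.35 yawerr -0.0 roll 0.0 F [-0.1 -0.3 -1.9] w 0.0122
[ 0.3   0.62 -0.52  1.82  0.28  1.15 -0.27]
clock: 13.8
tcp_pos: [0.5163, -0.0169, 0.1529]
orientation: [-1.981, -2.147, 0.324]
contact_force: [-0.2, -0.3, -0.5]
grip_width: 0.0123
t 13.8 tcp [ 0.5163 -0.0169  0.1529] plate org stud frame mm [6.6 0.1 7.8] tilt 0.299 yawerr -0.0 roll 0.0 F [-0.2 -0.3 -0.5] w 0.0123
.25,7.6,6.7 d mm [-5.6 -0.4 -2.6] turn [ 0.004  -0.0491  0.    ]
.15,7.3,4.5 d mm [-8.8 -0.7 -6.1] turn [ 0.008  -0.0997  0.    ]
.1,7.1,3.5 d mm [-4.2 -0.3 -3.3] turn [ 0.004  -0.0498  0.    ]
```

```bash
python3 -m handwheel '[[[-0.003,-0.0002,-0.0013,0.002,-0.0245,0,0.005],[-0.003,-0.0002,-0.0013,0.002,-0.0245,0,0.005],[0,0,0,0,0,0,0.005],[0,0,0,0,0,0,0.005]]]'
python3 plan.py  .15,7.3,4.5 .1,7.1,3.5
python3 -m handwheel '[[[-0.0022,-0.0002,-0.0015,0.002,-0.025,0,0.005],[-0.0022,-0.0002,-0.0015,0.002,-0.025,0,0.005],[0,0,0,0,0,0,0.005],[0,0,0,0,0,0,0.005]]]'
python3 plan.py  .15,7.3,4.5 .1,7.1,3.5
```

```text
clock: 14.13
tcp_pos: [0.5104, -0.0173, 0.1504]
orientation: [-2.008, -2.175, 0.273]
contact_force: [0.5, 0.4, -1.3]
grip_width: 0.0117
t 14.13 tcp [ 0.5104 -0.0173  0.1504] plate org stud frame mm [ 8.  -0.   6.7] tilt 0.25 yawerr -0.0 roll 0.0 F [ 0.5  0.4 -1.3] w 0.0117
.15,7.3,4.5 d mm [-8.4 -0.7 -6.1] turn [ 0.008  -0.0997  0.    ]
.1,7.1,3.5 d mm [-4.2 -0.3 -3.3] turn [ 0.004  -0.0498  0.    ]
clock: 14.47
tcp_pos: [0.506, -0.0177, 0.1474]
orientation: [-2.034, -2.203, 0.221]
contact_force: [-0.5, -0.2, -1.5]
grip_width: 0.0117
t 14.47 tcp [ 0.506  -0.0177  0.1474] plate org stud frame mm [ 7.7 -0.   5.6] tilt 0.2 yawerr -0.0 roll 0.0 F [-0.5 -0.2 -1.5] w 0.0117
.15,7.3,4.5 d mm [-4.1 -0.4 -3.1] turn [ 0.004  -0.0497  0.    ]
.1,7.1,3.5 d mm [-4.2 -0.3 -3.3] turn [ 0.004  -0.0498  0.    ]
```

```bash
python3 -m handwheel '[[[-0.0021,-0.0002,-0.0015,0.002,-0.025,0,0.005],[-0.0021,-0.0002,-0.0016,0.002,-0.025,0,0.005],[0,0,0,0,0,0,0.005],[0,0,0,0,0,0,0.005]]]'
python3 st.py
python3 -m handwheel '[[[-0.0021,-0.0002,-0.0016,0.002,-0.025,0,0.005],[-0.0021,-0.0002,-0.0016,0.002,-0.025,0,0.005],[0,0,0,0,0,0,0.005],[0,0,0,0,0,0,0.005]]]'
python3 plan.py  .1,4,3.5 .1,0,3.5 .05,0,2.2 .02,0,1 .0,0,0
python3 - <<'E'
from st import *
org,P=state(False)
for n in("scene","top"):
    p,d=r.grab_frame(n); b=(285,195,355,265) if n=="scene" else (290,210,365,310)
    s=7 if n=="scene" else 5
    im=cv2.resize(p[b[1]:b[3],b[0]:b[2]],None,fx=s,fy=s,interpolation=cv2.INTER_CUBIC)[:,:,::-1].copy()
    cv2.imwrite(f"pics/{n}6.png",im)
E
```

```text
clock: 14.8
tcp_pos: [0.5019, -0.0181, 0.1443]
orientation: [-2.059, -2.231, 0.167]
contact_force: [-0.3, -0.3, -2.3]
grip_width: 0.0121
t 14.8 tcp [ 0.5019 -0.0181  0.1443] plate org stud frame mm [7.4 0.1 4.6] tilt 0.15 yawerr -0.0 roll 0.0 F [-0.3 -0.3 -2.3] w 0.0121
[ 0.33  0.53 -0.53  1.98  0.32  0.87 -0.31]
clock: 15.13
tcp_pos: [0.4977, -0.0185, 0.1411]
orientation: [-2.084, -2.257, 0.113]
contact_force: [0.0, 1.1, -2.5]
grip_width: 0.0119
t 15.13 tcp [ 0.4977 -0.0185  0.1411] plate org stud frame mm [7.2 0.1 3.6] tilt 0.099 yawerr -0.0 roll 0.0 F [ 0.   1.1 -2.5] w 0.0119
.1,4,3.5 d mm [ 3.2  0.3 -0.1] turn [-0.      0.0005 -0.    ]
.1,0,3.5 d mm [4.  0.3 0. ] turn [-0.  0. -0.]
.05,0,2.2 d mm [-4.3 -0.3 -3.8] turn [ 0.004  -0.0498  0.    ]
.02,0,1 d mm [-2.5 -0.2 -2.8] turn [ 0.0024 -0.0299  0.    ]
.0,0,0 d mm [-1.6 -0.1 -2.1] turn [ 0.0016 -0.0199  0.    ]
```

View pics/scene6.png

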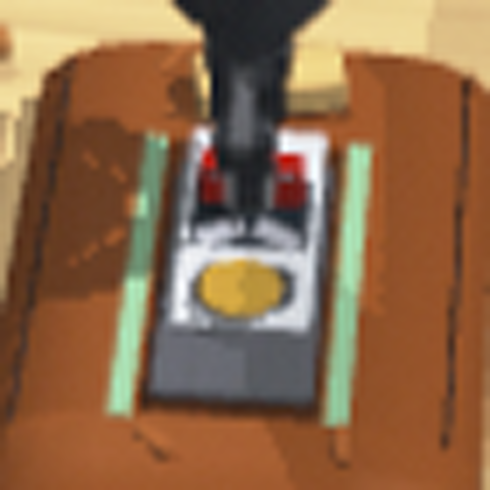

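View pics/top6.png

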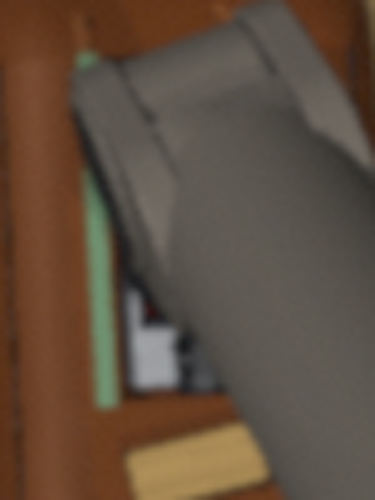

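In the scene crop the head at (242,287) sits inside the eye with the nose rim in front of it and below it; the arm covers the top view. I'll slide the plate toward the nose so the hole comes over the pin.

```bash
python3 -m handwheel '[[[0.0018,0.0001,0,0,0,0,0.005],[0.0018,0.0002,0,0,0,0,0.005],[0,0,0,0,0,0,0.005],[0,0,0,0,0,0,0.005]]]'
python3 st.py
python3 -m handwheel '[[[0.0018,0.0001,0,0,0,0,0.005],[0.0018,0.0002,0,0,0,0,0.005],[0,0,0,0,0,0,0.005],[0,0,0,0,0,0,0.005]]]'
python3 plan.py .1,0,3.5 .05,0,2.2 .02,0,1 .0,0,0
```

```text
clock: 15.57
tcp_pos: [0.5013, -0.0181, 0.1409]
orientation: [-2.084, -2.258, 0.111]
contact_force: [-0.2, 0.5, -1.9]
grip_width: 0.0122
t 15.57 tcp [ 0.5013 -0.0181  0.1409] plate org stud frame mm [3.4 0.  3.5] tilt 0.098 yawerr -0.0 roll 0.0 F [-0.2  0.5 -1.9] w 0.0122
[ 0.33  0.51 -0.53  2.01  0.34  0.81 -0.32]
clock: 15.9
tcp_pos: [0.5048, -0.0178, 0.1409]
orientation: [-2.084, -2.258, 0.111]
contact_force: [-0.6, 0.0, -2.1]
grip_width: 0.0122
t 15.9 tcp [ 0.5048 -0.0178  0.1409] plate org stud frame mm [-0.1  0.   3.6] tilt 0.098 yawerr -0.0 roll 0.0 F [-0.6  0.  -2.1] w 0.0122
.1,0,3.5 d mm [0.1 0.  0. ] turn [-0.0001  0.0018 -0.    ]
.05,0,2.2 d mm [-4.3 -0.3 -3.8] turn [ 0.004  -0.0498  0.    ]
.02,0,1 d mm [-2.5 -0.2 -2.8] turn [ 0.0024 -0.0299  0.    ]
.0,0,0 d mm [-1.6 -0.1 -2.1] turn [ 0.0016 -0.0199  0.    ]
```

```bash
python3 -m handwheel '[[[-0.0021,-0.0001,-0.0019,0.002,-0.0245,0,0.005],[-0.0021,-0.0002,-0.0019,0.002,-0.0245,0,0.005],[0,0,0,0,0,0,0.005],[0,0,0,0,0,0,0.005]]]'
python3 plan.py .02,0,1 .0,0,0
```

```text
clock: 16.23
tcp_pos: [0.5, -0.0183, 0.1372]
orientation: [-2.107, -2.283, 0.058]
contact_force: [0.5, -0.1, -1.4]
grip_width: 0.0121
t 16.23 tcp [ 0.5    -0.0183  0.1372] plate org stud frame mm [0.6 0.1 2.1] tilt 0.05 yawerr -0.0 roll 0.0 F [ 0.5 -0.1 -1.4] w 0.0121
.02,0,1 d mm [-1.9 -0.1 -2.8] turn [ 0.0024 -0.0301  0.    ]
.0,0,0 d mm [-1.6 -0.1 -2.1] turn [ 0.0016 -0.0199  0.    ]
```

```bash
python3 -m handwheel '[[[-0.001,-0.0001,-0.0014,0.0012,-0.015,0,0.005],[-0.001,0,-0.0014,0.0012,-0.015,0,0.005],[0,0,0,0,0,0,0.005],[0,0,0,0,0,0,0.005]]]'
python3 plan.py .0,0,0
```

```text
clock: 16.57
tcp_pos: [0.4982, -0.0183, 0.1343]
orientation: [-2.122, -2.299, 0.022]
contact_force: [0.4, -0.3, -2.3]
grip_width: 0.0124
t 16.57 tcp [ 0.4982 -0.0183  0.1343] plate org stud frame mm [-0.2 -0.   0.9] tilt 0.019 yawerr -0.0 roll 0.0 F [ 0.4 -0.3 -2.3] w 0.0124
.0,0,0 d mm [-1.7 -0.2 -2. ] turn [ 0.0016 -0.0193  0.    ]
```

```bash
python3 -m handwheel '[[[-0.0008,-0.0001,-0.0009,0.0008,-0.0097,0,0.005],[-0.0008,0,-0.0008,0.0008,-0.0096,0,0.005],[0,0,0,0,0,0,0.005],[0,0,0,0,0,0,0.005]]]'
python3 st.py
python3 -m handwheel '[[[0,0,-0.0004,0,0,0,0.005],[0,0,0,0,0,0,0.005],[0,0,0,0,0,0,0.005]]]'
python3 st.py
```

```text
clock: 16.9
tcp_pos: [0.4967, -0.0184, 0.1327]
orientation: [2.131, 2.308, 0.0]
contact_force: [0.7, 0.8, -2.5]
grip_width: 0.012
t 16.9 tcp [ 0.4967 -0.0184  0.1327] plate org stud frame mm [-0.2 -0.   0.4] tilt -0.0 yawerr -0.0 roll 0.0 F [ 0.7  0.8 -2.5] w 0.012
[ 0.33  0.49 -0.52  2.08  0.38  0.66 -0.36]
clock: 17.15
tcp_pos: [0.4967, -0.0184, 0.1325]
orientation: [2.131, 2.308, -0.0]
contact_force: [-1.5, -1.1, 4.5]
grip_width: 0.0118
t 17.15 tcp [ 0.4967 -0.0184  0.1325] plate org stud frame mm [-0.3 -0.   0.2] tilt 0.0 yawerr -0.0 roll 0.0 F [-1.5 -1.1  4.5] w 0.0118
[ 0.33  0.49 -0.52  2.08  0.38  0.66 -0.36]
```

The plate is seated with about 6 N of push. Opening the fingers a little.

```bash
python3 -m handwheel '[[[0,0,0.0003,0,0,0,0.015],[0,0,0,0,0,0,0.018],[0,0,0,0,0,0,0.022],[0,0,0,0,0,0,0.026],[0,0,0,0,0,0,0.028],[0,0,0,0,0,0,0.028]]]'
python3 -m handwheel '[[[0,0,0.004,0,0,0,0.028],[0,0,0.01,0,0,0,0.028],[0,0,0.02,0,0,0,0.028],[0,0,0.03,0,0,0,0.028],[0,0,0.04,0,0,0,0.028],[-0.02,0,0.03,0,0,0,0.028],[-0.02,0.02,0.02,0,0,0,0.028],[0,0.03,0.01,0,0,0,0.028],[0,0.04,0,0,0,0,0.028],[0,0.04,0,0,0,0,0.028]]]'
python3 -m handwheel '[[[0,0.04,0,0,0,0,0.028],[0,0.04,0,0,0,0,0.028],[0,0.04,0,0,0,0,0.028],[0,0.04,0,0,0,0,0.028],[0,0.04,0,0,0,0,0.028],[0,0.03,0,0,0,0,0.028],[0,0,0,0,0,0,0.028],[0,0,0,0,0,0,0.028]]]'
python3 - <<'E'
from h import *
for n in("scene","top"):
    p,d=r.grab_frame(n);np.save(n+"7.npy",d);np.save(n+"7c.npy",p); b=(285,195,355,265) if n=="scene" else (290,205,365,310)
    s=7 if n=="scene" else 5
    cv2.imwrite(f"pics/{n}7.png",cv2.resize(p[b[1]:b[3],b[0]:b[2]],None,fx=s,fy=s,interpolation=cv2.INTER_CUBIC)[:,:,::-1])
    if n=="top": cv2.imwrite("pics/topfull7.png",p[:,:,::-1])
E
```

```text
clock: 17.65
tcp_pos: [0.4968, -0.0184, 0.1325]
orientation: [2.131, 2.308, 0.0]
contact_force: [-0.0, 0.3, -1.1]
grip_width: 0.0284
clock: 18.48
tcp_pos: [0.4569, 0.1123, 0.2987]
orientation: [2.132, 2.303, 0.004]
contact_force: [1.6, -0.5, -0.3]
grip_width: 0.0277
clock: 19.15
tcp_pos: [0.4558, 0.3436, 0.2972]
orientation: [-2.126, -2.312, -0.001]
contact_force: [0.7, -0.6, -0.3]
grip_width: 0.0277
```

View pics/scene7.png

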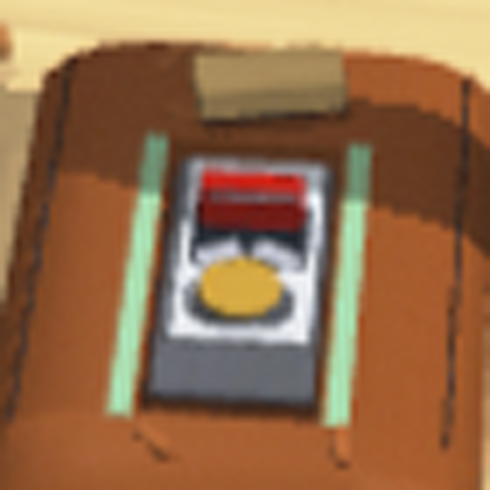

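View pics/top7.png

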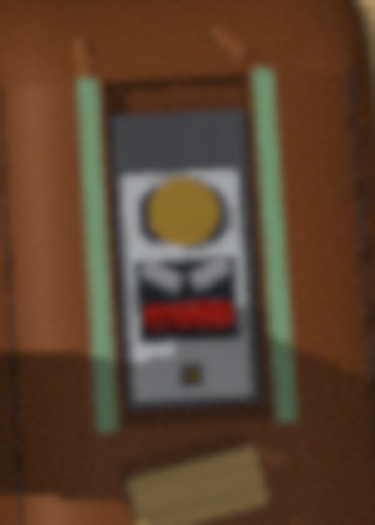

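View pics/topfull7.png

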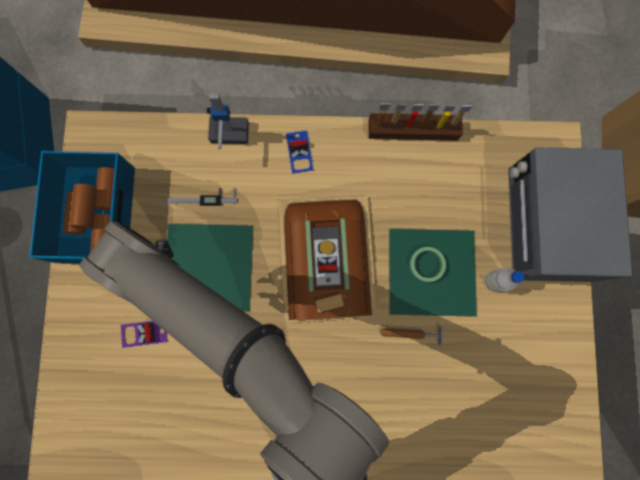

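The pictures show the stud head over the eye at top crop (184,211) and the pin inside the tail hole at (192,375). The nose rim is under the head and the gripper is clear. A quick height check before handing in.

Run:
```python
from st import *
d=np.load("top7.npy");C=cloud("top",d); pr=(C-STUD)
a=pr@ex*1e3;b=pr@ey*1e3;z=pr[...,2]*1e3; ok=d>0
for nm,m in(("side rims",(abs(a)<14)&(abs(b)>25)&(abs(b)<29)),("tail",(a>70)&(a<95)&(abs(b)<28)&((abs(b)>9))),("left",(a>-20)&(a<95)&(b<-25)&(b>-29)),("right",(a>-20)&(a<95)&(b>25)&(b<29)),("steel",(a<-30)&(a>-50)&(abs(b)<28))):
    q=z[ok&m]; print(nm,len(q),np.median(q).round(2),(q.std()/len(q)**.5).round(2))
p=np.load("top7c.npy"); hsv=cv2.cvtColor(p,cv2.COLOR_RGB2HSV)
m=(hsv[...,1]<60)&(hsv[...,2]>75)&ok&(abs(b)<40)&(a>-40)&(a<110)&(z<14)
v,u=np.nonzero(m); X=onplane("top",np.c_[u,v],.0547)
print(cv2.minAreaRect((X[:,:2]*1000).astype(np.float32)))
o=r.get_obs();print(o["clock"],o["contact_force"])
```

```text
side rims 27 4.87 0.46
tail 133 4.54 0.23
left 65 4.69 0.35
right 59 4.15 0.36
steel 151 0.59 0.19
((516.5354614257812, -17.770782470703125), (126.36629486083984, 68.39158630371094), 4.58942985534668)
19.25 [-0.10646485 -0.64222892 -0.17319242]
```

```bash
python3 -c "
from bench import r
print(r.hand_in())"
```

```text
the job is handed in; nothing more can be done
None
```

The badge plate is fitted on its bracket, and I handed the job in at about 19 s of the 51 s allowed.

I took the bare-aluminium plate from the left mat and tilted it 0.5 rad nose down. I threaded the eye over the stud, felt for the floor and the neck with single-digit newtons, then levelled it under the head. The tail hole went down over the pin, and I pressed with about 6 N and let go.

My last checks, from pictures and depth taken after release:
- **Seating:** the plate's top reads about 4 mm above the bracket floor at both ends and along both sides. That matches the plate's 4 mm thickness, so it is flat and level to within the depth noise of about 0.5 mm.
- **Lock:** the stud head covers the eye with the nose rim under it, and the pin shows inside the tail hole.
- **Heading and position:** heading agrees with the nose at about 4.6°. The eye lies about 5 mm from the mark along x and close to zero across.
- **Surroundings:** the sander, tape, rake, sprayer and caliper look unmoved. In the last top picture the arm covered the scraper and the billet, so I did not check them, though nothing came near them.

Two measurements disagreed. The two cameras differed by about 1.5 to 2 mm on the stud's position, and touching the neck settled it in favour of the top camera along x. I gripped the bar about 10 mm higher than the stated grip point to keep the fingertips off the plate; the plate showed no sign of slipping.

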